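Stack two base plates on the tilted shelf against its backstop

ROBOT

A 6-joint arm with a two-finger parallel gripper is mounted at the origin on the work surface. World frame = base frame: x ahead of the robot, y to its left, z up, the work surface at z = 0. Lengths are in m, angles in rad, forces in N, time in s.
With the tool pointing down it reaches from about 0.35 to 0.975 m from the base axis. Payload 4.9 kg.
Tool frame: the origin (TCP) lies at the very end of the fingers, on their centre line; the grasp point (between the pads) lies 19 mm behind it (manip.hold_point_z is the distance from the TCP to the grasp point, in m); z points along the fingers, y is the direction in which the jaws open and shut (so a half turn about z gives the same grasp; the last joint's range is limited). The gripper opens to 85 mm and grips with 20 to 120 N. Pads are 22 mm wide; open, the fingers measure 114 mm over their backs; the gripper's body (76 mm by 85 mm) begins 54 mm behind the grasp point. The pads swing forward as they close: fully open they stand 13 mm farther back than shut.
Start: joints at [1.02, 0.053, 1.613, -0, 1.476, -0.119], TCP at [0.262, 0.568, 0.231] pointing down, gripper open.
Joint ranges: [-3.01, 3.01], [-1.01, 2.22], [0.06, 2.58], [-1.02, 4.17], [0.09, 2.62], [-3.14, 3.14]. Speed limits (rad/s): [2.57, 2.57, 3.14, 3.14, 3.14, 3.14].

INTERFACE

Orientations are given as a unit quaternion [w, x, y, z].
In Python, from plant import manip gives the robot as it stands. The module is installed in compiled form; this text tells all that it offers.
- The arm moves only by the shell command python3 -m creep 'ROWS'. ROWS is JSON, a list of rows, each a list of 7 numbers: the turn, a rotation vector about the tool's x, y, z in degrees, then the shift along the tool's x, y, z in m, then the opening, from 0 (shut) to 1 (fully open). In form: [[ax, ay, az, tx, ty, tz, jaw], ...]. A call has 1 to 20 rows; each row shifts and turns the commanded pose from where the row before left it, along the tool's axes as they then stand; what a row does not reach is not made up. A row lasts 1/12 s, in which the tool goes at most 41.7 mm and 7.16 degrees, less where a joint would pass 70% of its speed; a pose out of reach is approached as far as the arm can. A call is refused whole if a number of a shift passes 0.0417 or a number of a turn 7.16, either way. A call with a gripper value outside its range is refused whole. The fingers move at their own pace and stop on an object; the grip force is fixed at half the most. Time passes only in rows, so rows that do not move let the fingers close. It gives the time, the measured TCP pose, the force and the opening at its end, in the units of the state.
- manip.state(): the state, without advancing time (a new reading comes with each control period).
- manip.grab_frame(name): name is "scene" or "top"; returns the picture (480x640x3 uint8, blue, green, red); there is no depth.
- manip.get_calibration(name): a dict with "fx", "fy", "cx", "cy" (pixels), "xyz" and "attitude" of the camera in the world. Camera axes: x right, y down, z forward; pixel columns grow to the right and rows downward; lengths in m; the calibration is good to about 2 mm. A picture is of the moment at which its call begins. get_calibration takes no time and is no camera call.
- manip.job_done(): hands the job in, once; it reports no verdict.
Trained networks look in the newest picture that a camera, given by its name, has taken for a name from the list of things; names that differ only in an ending like _2 or _b are one class to them, and where a whole thing is asked for, a point or a joint stands for the part that bears it (a point fixed in the world has none). Each returns a list of dicts, best first, with "confidence" (0 to 1); they miss things now and then, are a little off and sometimes report something else, mostly with a low value. They report only what shows in the picture. A call takes as long as a camera call. They do not tell look-alikes from the thing itself.
- manip.cut_out(target, camera): "pixels" (480x640 bool, what is visible of it) and "rect" ([left, top, right, bottom] in pixels, round what is visible of it).
The state is a dict: "time": time; "joint_pos": joint angles; "joint_vel": joint speeds; "joint_efforts": joint torques, N m; "tool_pos": TCP position; "tool_rot": TCP orientation; "contact_force": force on the tool from outside, world axes, zero at the start; "ft_torque": the same for the moment, N m; "gripper_width": opening from 0.0 (shut) to 1.0 (fully open).
Only numpy, scipy, OpenCV 4.12 (cv2) and the standard library are available. Lean on these libraries where they do the work, as an engineer would, in place of code of your own. Each camera call takes 0.05 s, during which the arm holds its last target.

TASK

Push the two wooden base plates off the level deck of the rack onto its tilted shelf, the one nearer the shelf first and the other on top of it, so that they end as a square, centred stack, both lying flat with their lower edges snug against the wooden backstop. The backstop has some loose play: press each plate home by feel until the backstop stands firm behind it, and press gently, never hard. Leave the other things on the table where they stand.

Things in the scene. Friction and masses are not known exactly. Their poses are not given: they have to be found in the camera images.
- rack: Fixed plywood rack, 240 mm wide. Origin on the table under the middle of the deck's edge (the crest); its x axis points from the deck to the shelf (downhill), y across, z up. Deck: level, top 100 mm above the table, from x = -420 mm to x = 0. Shelf: flat, starts at x = 0 with a step 5 mm below the deck (95 mm high) and falls 22 degrees below level towards +x, 215 mm long along the slope. No side walls.
- backstop: Hollow brown bar across the shelf, 240 mm wide, 44 thick, 47 high. Origin: foot of its uphill face, mid-width; x down the slope, y across, z square to the shelf. Loose: pushed, it slides 3 to 17 mm downhill against about 1 N, then bears hard on a fixed block hidden inside; how far differs each time. It stays where left. Once firm, its face is 166 to 179 mm down the slope from the shelf's start.
- plate_near: Bare wooden base plate, 130 mm (its x) by 140 mm (its y) by 18 mm thick, about 0.2 kg, too wide to grasp. Origin at the centre of its underside, z up through its thickness. Starts flat on the deck next to the crest, its x roughly along the rack's x; goes first, to the bottom. It tips over the crest when its middle passes it; it does not reliably slide home by itself.
- plate_far: The same kind of plate, starting flat on the deck behind the near one with a gap of at least 40 mm; goes second, on top. It passes over the near plate once that lies home, and may first bridge from the deck to that plate's upper edge until pushed further.
- model: Bystander: small stick-and-block wooden model on a 100 x 80 mm base, 125 mm tall, on the table. Origin at the centre of its underside.
- glue: Bystander: white glue bottle, 54 mm wide, 130 mm tall, on the table. Origin at the centre of its underside.
- stick_cup: Bystander: card cup of craft sticks, 76 mm wide, 135 mm tall, on the table. Origin at the centre of its underside.
- remote: Bystander: black remote control, 150 x 45 x 18 mm, lying on the table. Origin at the centre of its underside.
Mind the look-alikes: they are no part of the job. What is shaped like the plate_near but turquoise or yellow is not meant.

How it is judged:
By the outcome, as a careful person would: the job done as asked, in the order asked, and still so for the second after the job is handed in, with the robot touching nothing.
It also fails if it takes over 72 s, if anything falls off the work surface, if the arm or the gripper's body presses on something with over 40 N, if the wrist force passes 120 N, or if a joint passes its speed limit or range.

## Working session

There is one attempt and no reset: what is moved stays moved. The work goes in short steps, Python scripts to look and compute and a shell command to move; the robot and the scene stay as the last step left them, time stands still between calls to the robot, and variables do not carry over. Pictures are saved under pics/ and viewed, and the job is handed in when it is done.

```bash
mkdir -p pics; python3 - <<'E'
from plant import manip
import cv2
for n in("scene","top"):
    im=manip.grab_frame(n); cv2.imwrite(f"pics/{n}0.png",im); print(n,manip.get_calibration(n))
print(manip.state())
E
```

```text
scene {'fx': 473.731363204776, 'fy': 473.731363204776, 'cx': 320.9799457955251, 'cy': 242.14320416801317, 'xyz': array([1.35246413, 0.58985302, 0.7065837 ]), 'attitude': array([-0.25263474,  0.44236036,  0.75341345, -0.41576576])}
top {'fx': 608.7989721465142, 'fy': 608.7989721465142, 'cx': 317.175513268055, 'cy': 248.13214263726076, 'xyz': array([0.27794251, 0.12441272, 1.52332822]), 'attitude': array([ 0.05896321, -0.69621555,  0.71360125, -0.05079854])}
{'time': 0.1, 'joint_pos': array([ 1.02001156e+00,  5.32724509e-02,  1.61414905e+00,  2.03110898e-05,
        1.47600386e+00, -1.19013716e-01]), 'joint_vel': array([-4.09567976e-05, -1.96969174e-03, -2.17027001e-03,  1.53137758e-03,
       -8.72074469e-04,  1.82202284e-04]), 'joint_efforts': array([ 8.21790927e-04, -3.94903457e+01, -3.71363318e+01,  3.13789349e-05,
        3.91094713e-03,  3.11118708e-05]), 'tool_pos': array([0.26125686, 0.56715933, 0.23020193]), 'tool_rot': array([-3.10728460e-04,  2.14213340e-01,  9.76786469e-01, -8.62119839e-04]), 'contact_force': array([0.82080032, 0.78014725, 0.76567515]), 'ft_torque': array([-0.04113861, -0.0258609 ,  0.05740701]), 'gripper_width': 0.9994753644201577}
```

View pics/scene0.png

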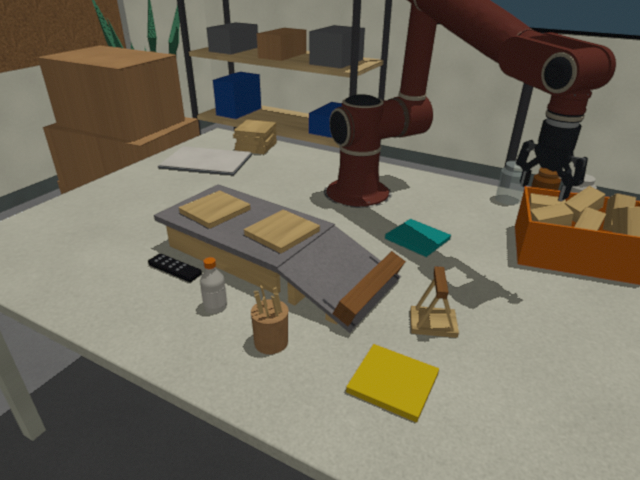

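View pics/top0.png

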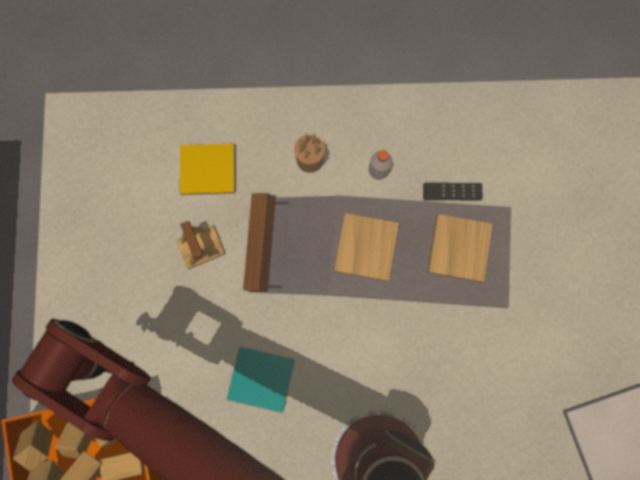

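The top view shows the rack running leftwards (downhill = world +y), the near plate at about (367,247), the far plate at about (461,248) and the backstop at about (258,242). The turquoise and yellow plates are look-alikes.

```bash
cat > h.py <<'E'
from plant import manip
import numpy as np, cv2
from scipy.spatial.transform import Rotation as R
def rot(q): return R.from_quat([q[1],q[2],q[3],q[0]]).as_matrix()
CAL={n:manip.get_calibration(n) for n in("scene","top")}
def proj(n,P):
    c=CAL[n]; p=(np.atleast_2d(P)-c['xyz'])@rot(c['attitude'])
    return np.c_[c['fx']*p[:,0]/p[:,2]+c['cx'],c['fy']*p[:,1]/p[:,2]+c['cy']]
def back(n,uv,z):
    c=CAL[n]; uv=np.atleast_2d(uv)
    d=np.c_[(uv[:,0]-c['cx'])/c['fx'],(uv[:,1]-c['cy'])/c['fy'],np.ones(len(uv))]@rot(c['attitude']).T
    return c['xyz']+d*((z-c['xyz'][2])/d[:,2])[:,None]
E
python3 - <<'E'
from h import *
for cam in("top","scene"):
    im=manip.grab_frame(cam)
    for t in("rack","plate_near","backstop"):
        for d in manip.cut_out(t,cam):
            m=d['pixels']; print(cam,t,round(d['confidence'],2),d['rect'],m.sum())
            if d['confidence']<.3: continue
            np.save(f"m_{cam}_{t}_{int(d['rect'][0])}.npy",m)
            cn,_=cv2.findContours(m.astype(np.uint8),0,2); k=max(cn,key=cv2.contourArea)
            r=cv2.minAreaRect(k); b=cv2.boxPoints(r); print(b.round(1).tolist())
            if cam=="top" and t=="plate_near":
                W=back(cam,b,.118); print(W.round(4).tolist(), W.mean(0))
                print(np.linalg.norm(W-np.roll(W,1,0),axis=1))
im=manip.grab_frame("top");cv2.imwrite("pics/crop.png",cv2.resize(im[180:320,230:530],None,fx=2.6,fy=2.6,interpolation=cv2.INTER_CUBIC))
E
```

```text
top rack 0.74 [243.9, 192.9, 514.0, 306.1] 19632
[[242.39999389648438, 291.5], [248.60000610351562, 190.0], [514.7000122070312, 206.3000030517578], [508.5, 307.79998779296875]]
top plate_near 0.88 [179.0, 144.1, 234.7, 193.7] 2743
[[180.0, 144.0], [234.0, 144.0], [234.0, 194.0], [180.0, 194.0]]
[[0.7606, 0.4624, 0.118], [0.7569, 0.3321, 0.118], [0.6334, 0.3324, 0.118], [0.6369, 0.461, 0.118]] [0.69692982 0.39697882 0.118     ]
[0.12370136 0.13032118 0.12349452 0.12861344]
top plate_near 0.77 [336.8, 214.2, 400.3, 281.2] 3306
[[333.8999938964844, 272.1000061035156], [344.29998779296875, 212.8000030517578], [399.1000061035156, 222.39999389648438], [388.70001220703125, 281.6000061035156]]
[[0.4411, 0.1006, 0.118], [0.5808, 0.0723, 0.118], [0.5544, -0.0556, 0.118], [0.4156, -0.0255, 0.118]] [0.49798249 0.02294035 0.118     ]
[0.12866001 0.14260573 0.13059952 0.14209104]
top plate_near 0.58 [227.5, 345.6, 295.6, 417.5] 3288
[[225.39999389648438, 400.70001220703125], [238.1999969482422, 345.6000061035156], [296.1000061035156, 358.8999938964844], [283.3999938964844, 414.1000061035156]]
[[0.
[... 285 characters left out ...]
000610351562], [276.0, 194.6999969482422], [267.6000061035156, 293.1000061035156]]
scene rack 0.56 [154.8, 183.9, 404.4, 331.0] 14021
[[144.3000030517578, 234.3000030517578], [183.3000030517578, 152.5], [407.3999938964844, 259.3999938964844], [368.3999938964844, 341.20001220703125]]
scene plate_near 0.71 [242.1, 212.8, 319.6, 253.0] 1864
[[241.39999389648438, 229.89999389648438], [303.8999938964844, 197.6999969482422], [321.5, 231.8000030517578], [258.8999938964844, 264.0]]
scene plate_near 0.61 [346.2, 343.3, 439.4, 420.2] 4302
[[343.70001220703125, 391.29998779296875], [366.79998779296875, 338.1000061035156], [439.3999938964844, 369.6000061035156], [416.20001220703125, 422.79998779296875]]
```

View pics/crop.png

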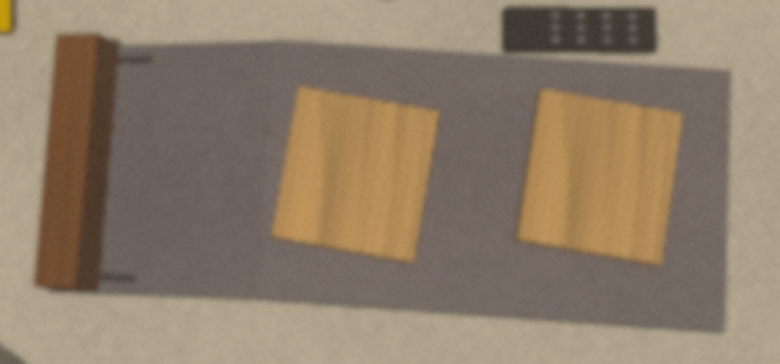

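```bash
cat >> h.py <<'E'
def rackpts(p,L):  # L local rack pts -> world
    c,s=np.cos(p[2]),np.sin(p[2]); L=np.atleast_2d(L)
    return np.c_[p[0]+c*L[:,0]-s*L[:,1],p[1]+s*L[:,0]+c*L[:,1],L[:,2]]
T22=np.radians(22)
def shelf(d,y,h=0): # d along slope, h normal
    return [d*np.cos(T22)+h*np.sin(T22),y,.095-d*np.sin(T22)+h*np.cos(T22)]
def toRack(p,W):
    c,s=np.cos(p[2]),np.sin(p[2]); W=np.atleast_2d(W); x=W[:,0]-p[0];y=W[:,1]-p[1]
    return np.c_[c*x+s*y,-s*x+c*y,W[:,2]]
E
python3 - <<'E'
from h import *
from scipy.optimize import minimize
im=manip.grab_frame("top"); hsv=cv2.cvtColor(im,cv2.COLOR_BGR2HSV).astype(int)
print([hsv[y,x].tolist() for x,y in((300,240),(415,250),(367,247),(461,248),(300,330),(258,230),(440,225),(500,320))])
# silhouette: everything differing from table: in window
roi=np.zeros(im.shape[:2],bool); roi[185:325,225:530]=1
lab=cv2.cvtColor(im,cv2.COLOR_BGR2LAB).astype(int)
print([lab[y,x].tolist() for x,y in((300,240),(415,250),(367,247),(300,330),(258,230))])
E
```

```text
[[9, 41, 107], [13, 43, 112], [17, 135, 179], [17, 132, 181], [19, 50, 178], [13, 140, 115], [17, 132, 178], [21, 51, 176]]
[[105, 132, 133], [111, 131, 134], [154, 137, 163], [174, 129, 141], [94, 140, 150]]
```

```bash
cat > fit.py <<'E'
from h import *
from scipy.optimize import minimize
im=manip.grab_frame("top"); hsv=cv2.cvtColor(im,cv2.COLOR_BGR2HSV).astype(int)
wood=(hsv[...,1]>90)&(hsv[...,2]>145)&(hsv[...,0]>10)&(hsv[...,0]<22)
dark=(hsv[...,2]<145)
M=(wood|dark); M=M.astype(np.uint8)
win=np.zeros_like(M); win[185:325,285:530]=1; win[185:204,400:530]=0; M*=win
n,lb,st,_=cv2.connectedComponentsWithStats(M); M=(lb==1+st[1:,4].argmax())
cv2.imwrite("pics/mask.png",M*255)
S=4
def poly(pts,off):
    m=np.zeros((140*S,245*S),np.uint8)
    cv2.fillPoly(m,[np.round((pts-off)*S*16).astype(np.int32)],1,shift=4); return m
big=cv2.resize(M[185:325,285:530].astype(np.uint8),None,fx=S,fy=S,interpolation=cv2.INTER_NEAREST)
def cost(p):
    L=[[-.42,-.12,.1],[0,-.12,.1],shelf(.12,-.12),shelf(.12,.12),[0,.12,.1],[-.42,.12,.1]]
    q=proj("top",rackpts(p,L)); m=poly(q+.5,np.array([285,185.]))
    return float((m!=big).sum())
best=None
for y0 in(.05,.07,.09,.11):
  for a in(1.58,1.63,1.68):
    r=minimize(cost,[.5,y0,a],method="Nelder-Mead",options=dict(initial_simplex=np.array([[.5,y0,a],[.52,y0,a],[.5,y0+.02,a],[.5,y0,a+.05]])))
    if best is None or r.fun<best.fun: best=r
p=best.x; print("rack",p,np.degrees(p[2]),best.fun/16)
np.save("rack.npy",p)
v=im.copy()
for a,b in(((-.42,-.12,.1),(-.42,.12,.1)),((0,-.12,.1),(0,.12,.1)),((-.42,.12,.1),(0,.12,.1)),((-.42,-.12,.1),(0,-.12,.1)),(shelf(0,.12),shelf(.15,.12)),(shelf(0,-.12),shelf(.15,-.12))):
    q=proj("top",rackpts(p,[a,b])).round().astype(int); cv2.line(v,tuple(map(int,q[0])),tuple(map(int,q[1])),(0,0,255),1)
n,lb,st,ce=cv2.connectedComponentsWithStats((wood&(win>0)).astype(np.uint8))
for i in range(1,n):
    if st[i,4]<1500: continue
    cn,_=cv2.findContours((lb==i).astype(np.uint8),0,2)
    b=cv2.boxPoints(cv2.minAreaRect(cn[0])); W=toRack(p,back("top",b,.118)); 
    c=toRack(p,back("top",[ce[i]],.118))[0]
    e=W[np.argsort(W[:,1])]; 
    d=W-np.roll(W,-1,0); ang=np.degrees(np.arctan2(d[:,1],d[:,0])); print("plate",ce[i],"rack frame",c.round(4),"box",W.mean(0).round(4),"yaw",ang.round(1),np.linalg.norm(d,axis=1).round(3),"world",back("top",[ce[i]],.118)[0].round(4))
cv2.imwrite("pics/fit.png",cv2.resize(v[180:320,230:530],None,fx=2.6,fy=2.6,interpolation=cv2.INTER_NEAREST))
E
python3 fit.py
```

```text
rack [0.50964976 0.10607088 1.47430775] 84.47161184943721 414.3125
plate [366.26257328 246.53286023] rack frame [-0.0833  0.0025  0.118 ] box [-0.0833  0.0018  0.118 ] yaw [ 84.   -6.2 -96.8 174. ] [0.14  0.13  0.14  0.128] world [0.4991 0.0234 0.118 ]
plate [460.58       247.51353846] rack frame [-0.3024 -0.0107  0.118 ] box [-0.3027 -0.0117  0.118 ] yaw [ 83.8  -5.1 -97.  175.1] [0.142 0.13  0.141 0.128] world [ 0.4911 -0.196   0.118 ][ WARN:0@0.995] global loadsave.cpp:1063 imwrite_ Unsupported depth image for selected encoder is fallbacked to CV_8U.
```

View pics/fit.png

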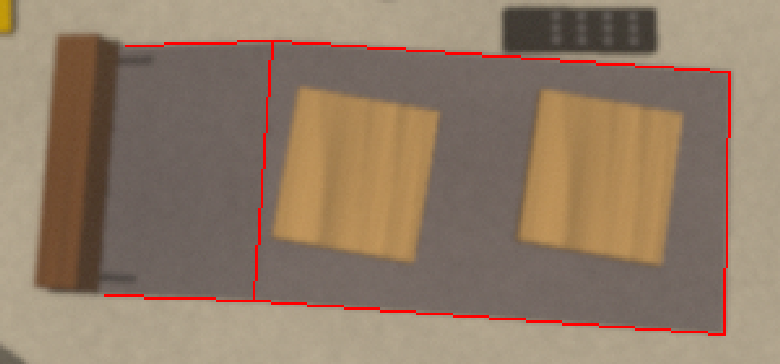

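The fit overlays the rack edges well. In the rack frame, the near plate is at (-83, 2) mm with yaw about -6°, and the far plate is at (-302, -11) mm with yaw about -5.5°. I'll push with both open fingers, after first turning the tool so its x axis points downhill.

```bash
cat > st.py <<'E'
from h import *
p=np.load("rack.npy"); s=manip.state(); m=rot(s['tool_rot']); c,sn=np.cos(p[2]),np.sin(p[2]); Rr=np.array([[c,sn,0],[-sn,c,0],[0,0,1]])
t=Rr@m; q=toRack(p,s['tool_pos'])[0]
f=Rr@s['contact_force']
d=(q-np.array([0,0,.095])); u=np.array([np.cos(T22),0,-np.sin(T22)]); n=np.array([np.sin(T22),0,np.cos(T22)])
print(f"t={s['time']:.2f} rack mm",(q*1000).round(1),"slope d,h",round(d@u*1000,1),round(d@n*1000,1),"yaw(toolx)",np.degrees(np.arctan2(t[1,0],t[0,0])).round(2),"tilt",np.degrees(np.arctan2(-t[2,0],t[0,0])).round(2),"roll",np.degrees(t[2,1]).round(2),"F rack",f.round(2),"Fslope",round(f@u,2),"w",round(s['gripper_width'],2))
E
python3 st.py
python3 -m creep '[[0,0,7.08,0,0,0,1],[0,0,7.08,0,0,0,1],[0,0,7.08,0,0,0,1],[0,0,7.08,0,0,0,1],[0,0,7.08,0,0,0,1],[0,0,7.08,0,0,0,1],[0,0,7.08,0,0,0,1],[0,0,7.08,0,0,0,1],[0,0,7.08,0,0,0,1],[0,0,7.08,0,0,0,1],[0,0,0,0,0,0,1]]'; python3 st.py
```

```text
t=0.65 rack mm [435.5 291.4 231.3] slope d,h 352.7 289.6 yaw(toolx) 70.78 tilt -0.0 roll 0.0 F rack [-0.14  0.41 -0.52] Fslope 0.07 w 1.0
time: 1.57
tool_pos: [0.2616, 0.5676, 0.2313]
tool_rot: [-0.0, 0.741, 0.671, 0.0]
contact_force: [-0.2, -0.1, 0.2]
gripper_width: 1.002
t=1.57 rack mm [435.5 291.4 231.3] slope d,h 352.7 289.6 yaw(toolx) -0.12 tilt -0.0 roll -0.0 F rack [-0.1   0.22  0.23] Fslope -0.18 w 1.0
```

```bash
python3 -m creep '[[0,0,0,-0.0314,0.0145,0,1],[0,0,0,-0.0314,0.0145,0,1],[0,0,0,-0.0314,0.0145,0,1],[0,0,0,-0.0314,0.0145,0,1],[0,0,0,-0.0314,0.0145,0,1],[0,0,0,-0.0314,0.0145,0,1],[0,0,0,-0.0314,0.0145,0,1],[0,0,0,-0.0314,0.0145,0,1],[0,0,0,-0.0314,0.0145,0,1],[0,0,0,-0.0314,0.0145,0,1],[0,0,0,-0.0314,0.0145,0,1],[0,0,0,-0.0314,0.0145,0,1],[0,0,0,-0.0314,0.0145,0,1],[0,0,0,-0.0314,0.0145,0,1],[0,0,0,-0.0314,0.0145,0,1],[0,0,0,-0.0314,0.0145,0,1],[0,0,0,-0.0314,0.0145,0,1],[0,0,0,-0.0314,0.0145,0,1],[0,0,0,-0.0314,0.0145,0,1],[0,0,0,-0.0314,0.0145,0,1]]'; python3 st.py
```

```text
time: 3.23
tool_pos: [0.4899, -0.0873, 0.2316]
tool_rot: [0.0, 0.739, 0.673, 0.0]
contact_force: [0.2, -0.0, -0.9]
gripper_width: 1.001
t=3.23 rack mm [-194.4    1.1  231.6] slope d,h -231.4 53.8 yaw(toolx) 0.17 tilt 0.0 roll 0.04 F rack [-0.03 -0.2  -0.86] Fslope 0.3 w 1.0
```

```bash
python3 -m creep '[[0,0,0,0,0,0.03,1],[0,0,0,0,0,0.03,1],[0,0,0,0,0,0.03,1],[0,0,0,0,0,0.02,1],[0,0,0,0,0,0.008,1],[0,0,0,0,0,0,1],[0,0,0,0,0,0,1]]'; python3 st.py
for i in 1 2 3 4 5; do echo; done; python3 - <<'E'
from h import *
cv2.imwrite("pics/a1.png",manip.grab_frame("scene")[150:330,120:420].repeat(2,0).repeat(2,1))
E
```

```text
time: 3.82
tool_pos: [0.49, -0.0855, 0.1141]
tool_rot: [0.0, 0.74, 0.673, 0.0]
contact_force: [-1.3, 0.2, 0.4]
gripper_width: 1.0
t=3.82 rack mm [-192.6    1.1  114.1] slope d,h -185.7 -54.5 yaw(toolx) 0.07 tilt 0.01 roll 0.04 F rack [0.05 1.35 0.39] Fslope -0.1 w 1.0
```

View pics/a1.png

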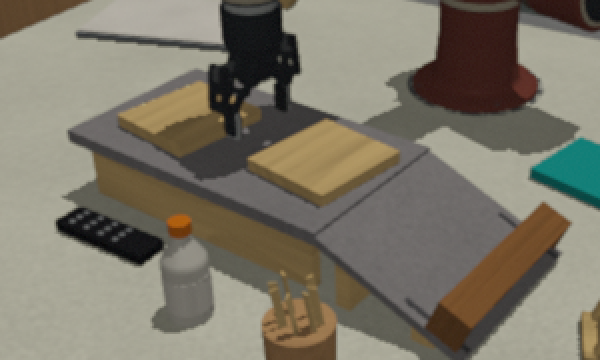

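The fingers stand in the gap, between the plates, a bit above the deck. Next I'll feel for the deck.

```bash
python3 -m creep '[[0,0,0,0,0,0.004,1],[0,0,0,0,0,0.003,1],[0,0,0,0,0,0,1]]'; python3 st.py
```

```text
time: 4.12
tool_pos: [0.4898, -0.0855, 0.1067]
tool_rot: [0.0, 0.74, 0.672, 0.0]
contact_force: [-0.9, -1.0, -0.8]
gripper_width: 1.005
t=4.12 rack mm [-192.6    1.3  106.7] slope d,h -182.9 -61.3 yaw(toolx) 0.01 tilt 0.01 roll 0.05 F rack [-1.08  0.84 -0.75] Fslope -0.72 w 1.01
```

```bash
python3 -m creep '[[0,0,0,0,0,0.002,1],[0,0,0,0,0,0.001,1],[0,0,0,0,0,0,1]]'; python3 st.py
```

```text
time: 4.37
tool_pos: [0.4894, -0.0854, 0.1031]
tool_rot: [-0.0, 0.74, 0.672, -0.0]
contact_force: [-0.0, 1.0, 0.1]
gripper_width: 0.997
t=4.37 rack mm [-192.5    1.7  103.1] slope d,h -181.5 -64.6 yaw(toolx) -0.0 tilt -0.0 roll -0.02 F rack [0.94 0.14 0.06] Fslope 0.86 w 1.0
```

```bash
python3 -m creep '[[0,0,0,0,0,0.002,1],[0,0,0,0,0,0,1]]'; python3 st.py
```

```text
time: 4.53
tool_pos: [0.4894, -0.0854, 0.101]
tool_rot: [-0.0, 0.74, 0.672, -0.0]
contact_force: [-0.5, 0.2, -0.5]
gripper_width: 1.0
t=4.53 rack mm [-192.5    1.7  101. ] slope d,h -180.7 -66.6 yaw(toolx) -0.01 tilt -0.01 roll -0.03 F rack [ 0.11  0.51 -0.5 ] Fslope 0.29 w 1.0
```

```bash
for r in '[[0,0,0,0,0,0.002,1],[0,0,0,0,0,0,1]]'; do python3 -m creep '[[0,0,0,0,0,0.002,1],[0,0,0,0,0,0,1]]' >/dev/null; python3 st.py;  python3 -m creep '[[0,0,0,0,0,0.002,1],[0,0,0,0,0,0,1]]' >/dev/null; python3 st.py; done
```

```text
t=4.70 rack mm [-192.5    1.7   98.9] slope d,h -180.0 -68.5 yaw(toolx) -0.01 tilt -0.01 roll -0.03 F rack [-0.47 -0.08 -0.14] Fslope -0.39 w 1.0
t=4.87 rack mm [-192.5    1.8   96.9] slope d,h -179.2 -70.3 yaw(toolx) -0.01 tilt -0.01 roll -0.03 F rack [-0.23  0.11  0.22] Fslope -0.29 w 1.0
```

```bash
python3 -m creep '[[0,0,0,0,0,0.002,1],[0,0,0,0,0,0,1]]' >/dev/null; python3 st.py;
```

```text
t=5.03 rack mm [-192.5    1.8   94.9] slope d,h -178.5 -72.2 yaw(toolx) -0.02 tilt -0.01 roll -0.04 F rack [-0.07 -0.8  -0.55] Fslope 0.14 w 1.0
```

TCP z is 95 mm with no contact, so the open fingertips do sit 13 mm behind the TCP, at about 108 mm, mid plate edge. I'll push the near plate now.

```bash
python3 -m creep '[[0,0,0,0.008,0,0,1],[0,0,0,0.008,0,0,1],[0,0,0,0.008,0,0,1],[0,0,0,0.008,0,0,1],[0,0,0,0.008,0,0,1],[0,0,0,0.008,0,0,1],[0,0,0,0.008,0,0,1],[0,0,0,0.008,0,0,1],[0,0,0,0.008,0,0,1],[0,0,0,0.008,0,0,1],[0,0,0,0.006,0,0,1],[0,0,0,0.003,0,0,1],[0,0,0,0,0,0,1]]' >/dev/null; python3 st.py; cat > plates.py <<'E'
from h import *
import sys
p=np.load("rack.npy"); im=manip.grab_frame("top"); tag=sys.argv[1]
cv2.imwrite(f"pics/{tag}.png",cv2.resize(im[180:320,230:530],None,fx=2.6,fy=2.6,interpolation=cv2.INTER_CUBIC))
sc=manip.grab_frame("scene"); cv2.imwrite(f"pics/{tag}s.png",cv2.resize(sc[170:340,130:430],None,fx=2.6,fy=2.6,interpolation=cv2.INTER_CUBIC))
E
python3 plates.py b1
```

```text
t=6.12 rack mm [-102.7    1.6   95.3] slope d,h -95.3 -38.2 yaw(toolx) 0.03 tilt -0.04 roll -0.0 F rack [ 0.13  0.23 -0.15] Fslope 0.17 w 1.0
```

View pics/b1.png

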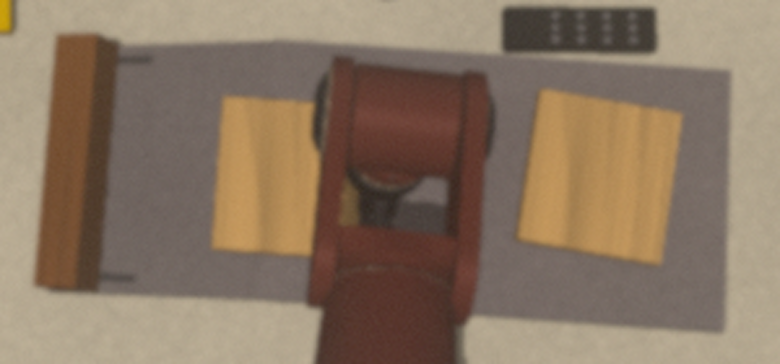

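View pics/b1s.png

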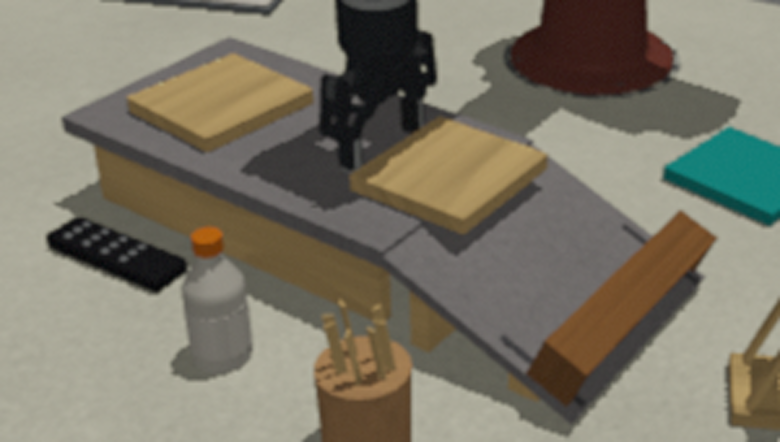

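The plate is aligned with the fingers and its front edge overhangs the crest. Its front corners are at crop (225,97) and (213,249).

```bash
python3 -c "
from h import *
p=np.load('rack.npy'); print(toRack(p,back('top',[[230+224.5/2.6,180+97/2.6],[230+213/2.6,180+249/2.6]],.118)))"
```

```text
[[ 0.03805637 -0.05875106  0.118     ]
 [ 0.03819017  0.08000349  0.118     ]]
```

The plate is square but shifted to y = +10.6 mm. I'll try a diagonal push to carry it back.

```bash
python3 -m creep '[[0,0,0,0.002,0.0007,0,1],[0,0,0,0.002,0.0007,0,1],[0,0,0,0.002,0.0007,0,1],[0,0,0,0.002,0.0007,0,1],[0,0,0,0.002,0.0007,0,1],[0,0,0,0.002,0.0007,0,1],[0,0,0,0.002,0.0007,0,1],[0,0,0,0.002,0.0007,0,1],[0,0,0,0,0,0,1]]' >/dev/null; python3 st.py;python3 plates.py b2
```

```text
t=6.97 rack mm [-87.1  -4.2  95.3] slope d,h -80.9 -32.3 yaw(toolx) -0.0 tilt -0.02 roll 0.01 F rack [-0.43  0.83 -0.25] Fslope -0.3 w 1.0
```

View pics/b2.png

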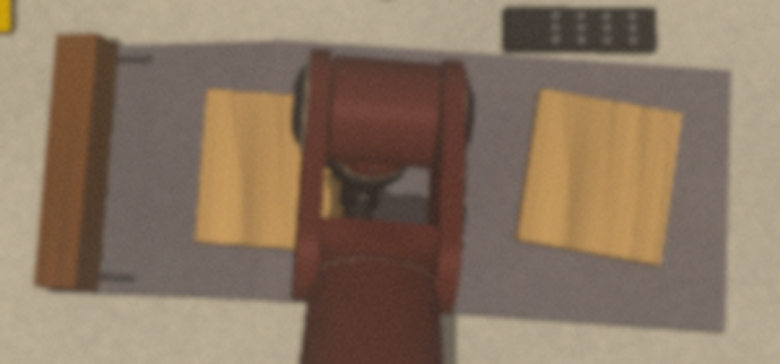

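```bash
python3 -c "
from h import *
p=np.load('rack.npy'); print(toRack(p,back('top',[[230+208/2.6,180+90/2.6],[230+196/2.6,180+242/2.6]],.118)))"
```

```text
[[ 0.05345429 -0.06416158  0.118     ]
 [ 0.05380536  0.07482007  0.118     ]]
```

```bash
python3 -m creep '[[0,0,0,0.0015,0.0008,0,1],[0,0,0,0.0015,0.0008,0,1],[0,0,0,0.0015,0.0008,0,1],[0,0,0,0.0015,0.0008,0,1],[0,0,0,0.0015,0.0008,0,1],[0,0,0,0.0015,0.0008,0,1],[0,0,0,0,0,0,1]]' >/dev/null; python3 st.py;python3 plates.py b3
```

```text
t=7.65 rack mm [-78.2  -9.1  95.4] slope d,h -72.7 -29.0 yaw(toolx) -0.01 tilt -0.02 roll 0.02 F rack [-0.35 -0.18 -0.08] Fslope -0.29 w 1.0
```

View pics/b3.png

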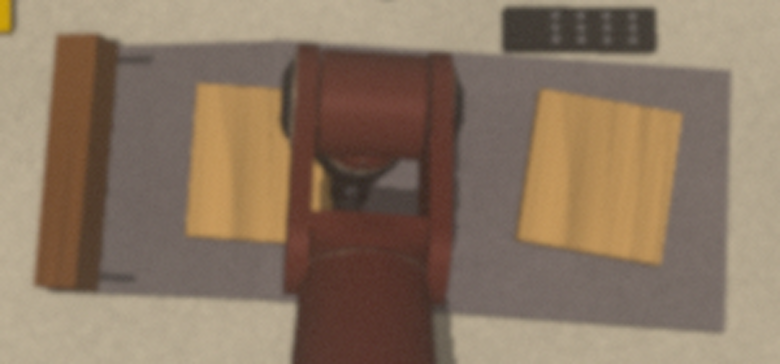

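View pics/b3s.png

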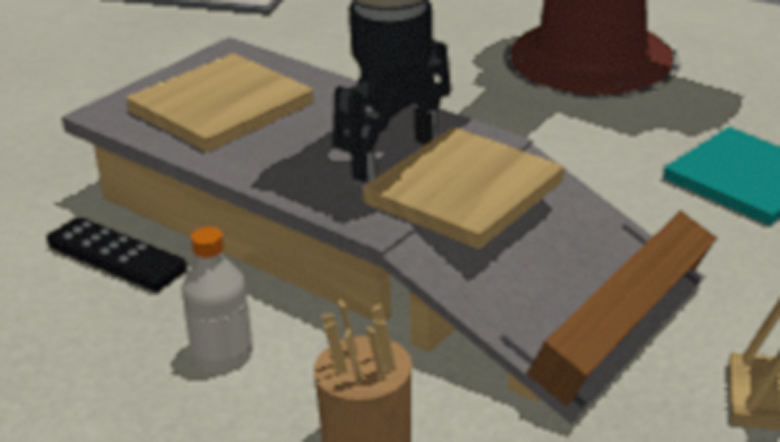

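```bash
python3 -c "
from h import *
p=np.load('rack.npy'); print(toRack(p,back('top',[[230+199/2.6,180+84/2.6],[230+186.5/2.6,180+236/2.6]],.118)))"
```

```text
[[ 0.06201673 -0.06913268  0.118     ]
 [ 0.0626869   0.07004727  0.118     ]]
```

The plate is centred (y = 0.5 mm). Now I'll push it past the balance point.

```bash
python3 -m creep '[[0,0,0,0.001,0,0,1],[0,0,0,0.001,0,0,1],[0,0,0,0.001,0,0,1],[0,0,0,0.001,0,0,1],[0,0,0,0.001,0,0,1],[0,0,0,0.001,0,0,1],[0,0,0,0,0,0,1],[0,0,0,0,0,0,1],[0,0,0,0,0,0,1]]' >/dev/null; python3 st.py;python3 plates.py b4
```

```text
t=8.50 rack mm [-72.6  -8.9  95.3] slope d,h -67.4 -26.9 yaw(toolx) -0.01 tilt 0.0 roll -0.0 F rack [ 0.   -0.32  0.77] Fslope -0.28 w 1.0
```

View pics/b4.png

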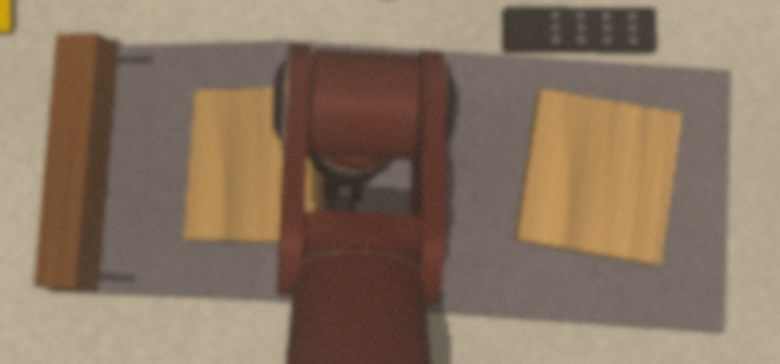

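View pics/b4s.png

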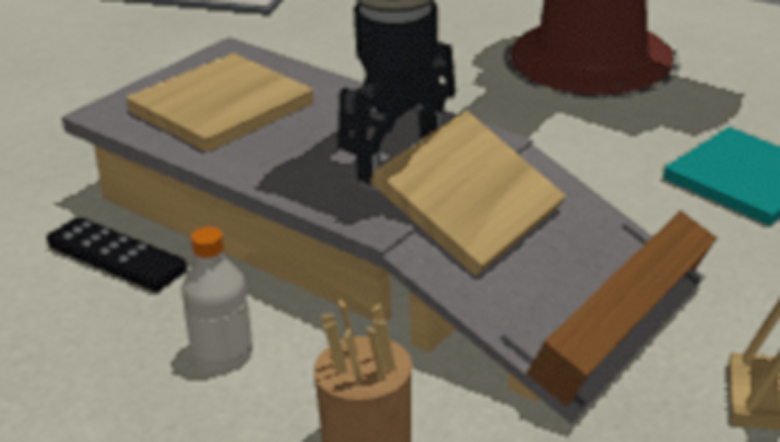

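It has tipped and its rear edge is raised, resting on the crest. I'll back off, raise, tilt the tool 22° to match the shelf, and recentre.

```bash
python3 -m creep '[[0,0,0,-0.01,0,0,1],[0,0,0,-0.01,-0.003,0,1],[0,0,0,0,-0.003,-0.016,1],[0,0,0,0,-0.003,-0.016,1],[0,-5.5,0,0,0,0,1],[0,-5.5,0,0,0,0,1],[0,-5.5,0,0,0,0,1],[0,-5.5,0,0,0,0,1],[0,0,0,0,0,0,1],[0,0,0,0,0,0,1]]' >/dev/null; python3 st.py;python3 plates.py c1
```

```text
t=9.43 rack mm [-92.4   0.6 126.6] slope d,h -97.6 -5.3 yaw(toolx) 0.11 tilt 21.93 roll -0.1 F rack [ 0.18 -0.43 -0.18] Fslope 0.24 w 1.0
```

View pics/c1s.png

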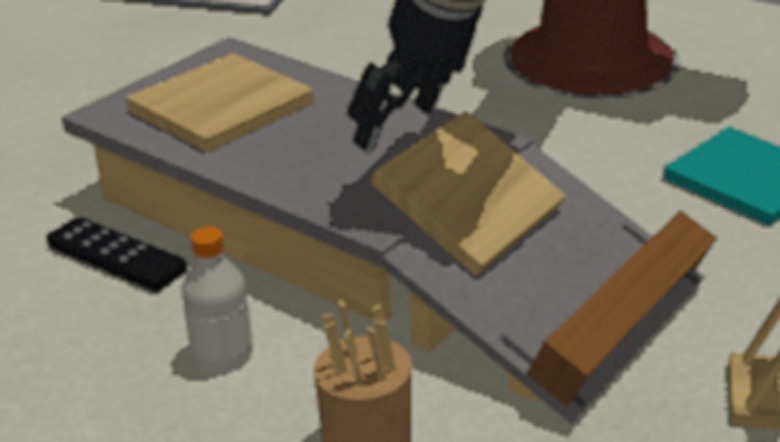

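```bash
python3 -m creep '[[0,0,0,0,0,-0.005,1],[0,0,0,0.006,0,0,1],[0,0,0,0.006,0,0,1],[0,0,0,0.006,0,0,1],[0,0,0,0.006,0,0,1],[0,0,0,0.006,0,0,1],[0,0,0,0.006,0,0,1],[0,0,0,0.006,0,0,1],[0,0,0,0.006,0,0,1],[0,0,0,0.006,0,0,1],[0,0,0,0.006,0,0,1],[0,0,0,0.006,0,0,1],[0,0,0,0.003,0,0,1],[0,0,0,0,0,0,1]]' >/dev/null; python3 st.py;python3 plates.py c2
```

```text
t=10.70 rack mm [-26.1   0.2 105.7] slope d,h -28.2 0.2 yaw(toolx) 0.05 tilt 22.0 roll -0.03 F rack [-0.19 -0.2  -0.39] Fslope -0.03 w 1.0
```

View pics/c2s.png

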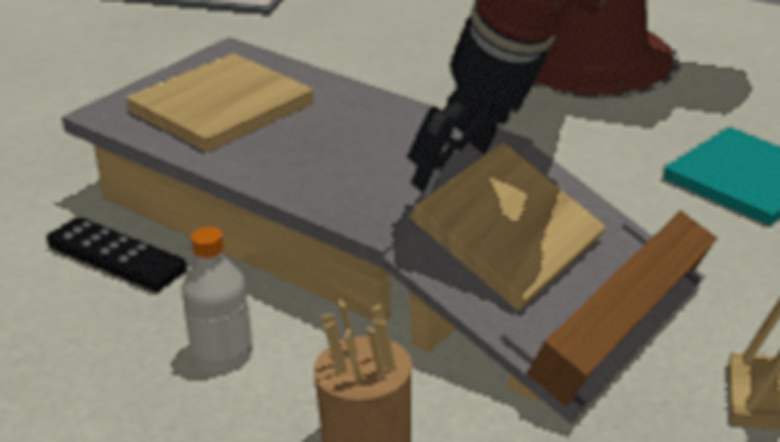

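View pics/c2.png

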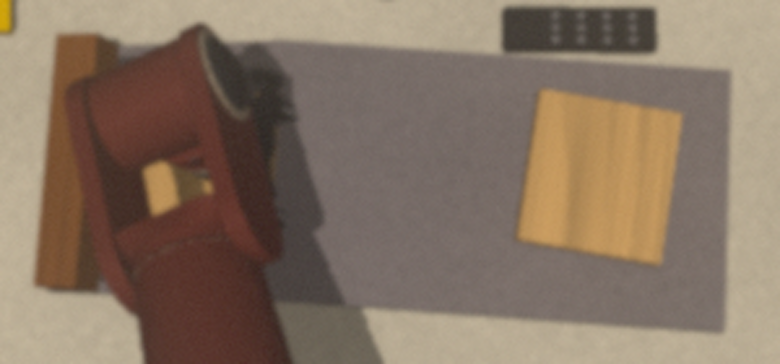

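```bash
python3 -m creep '[[0,0,0,0.004,0,0,1],[0,0,0,0.004,0,0,1],[0,0,0,0.004,0,0,1],[0,0,0,0.004,0,0,1],[0,0,0,0.004,0,0,1],[0,0,0,0.004,0,0,1],[0,0,0,0.003,0,0,1],[0,0,0,0,0,0,1]]' >/dev/null; python3 st.py;python3 plates.py c3
```

```text
t=11.47 rack mm [-1.1  0.3 95.6] slope d,h -1.2 0.2 yaw(toolx) 0.04 tilt 21.99 roll -0.03 F rack [-1.45  0.84  0.01] Fslope -1.35 w 1.0
```

View pics/c3s.png

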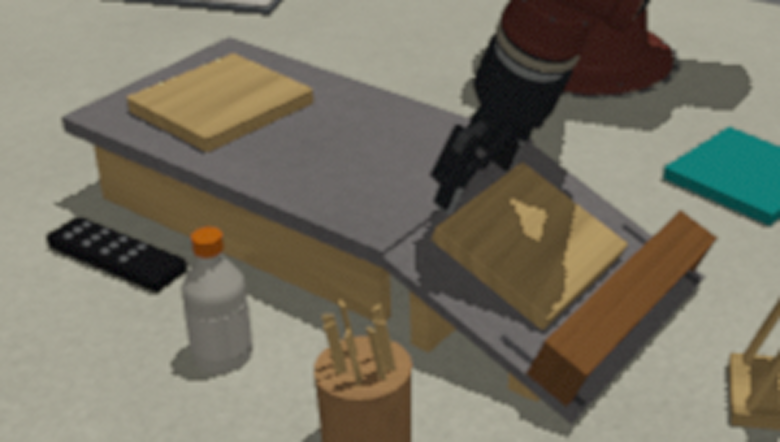

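```bash
python3 -m creep '[[0,0,0,0.002,0,0,1],[0,0,0,0.002,0,0,1],[0,0,0,0.002,0,0.002,1],[0,0,0,0,0,0.002,1],[0,0,0,0,0,0,1]]' >/dev/null; python3 st.py
python3 -m creep '[[0,0,0,0.001,0,0,1],[0,0,0,0.001,0,0,1],[0,0,0,0,0,0,1]]' >/dev/null; python3 st.py
```

```text
t=11.98 rack mm [ 2.3  0.5 89.3] slope d,h 4.3 -4.4 yaw(toolx) 0.01 tilt 22.01 roll -0.06 F rack [-0.1  -0.88 -0.83] Fslope 0.22 w 1.0
t=12.23 rack mm [ 4.3  0.2 89.2] slope d,h 6.2 -3.8 yaw(toolx) -0.0 tilt 22.0 roll -0.01 F rack [ 0.18  0.06 -0.97] Fslope 0.53 w 1.0
```

```bash
python3 -m creep '[[0,0,0,0.001,0,0,1],[0,0,0,0.001,0,0,1],[0,0,0,0,0,0,1]]' >/dev/null; python3 st.py; python3 -m creep '[[0,0,0,0.001,0,0,1],[0,0,0,0.001,0,0,1],[0,0,0,0,0,0,1]]' >/dev/null; python3 st.py
```

```text
t=12.48 rack mm [ 6.2  0.1 88.5] slope d,h 8.2 -3.7 yaw(toolx) -0.01 tilt 21.99 roll 0.0 F rack [0.34 0.29 0.35] Fslope 0.18 w 1.0
t=12.73 rack mm [ 8.1  0.1 87.7] slope d,h 10.2 -3.7 yaw(toolx) -0.0 tilt 22.0 roll 0.0 F rack [ 0.23  0.33 -0.24] Fslope 0.31 w 1.0
```

```bash
for i in 1 2 3; do python3 -m creep '[[0,0,0,0.001,0,0,1],[0,0,0,0,0,0,1]]' >/dev/null; python3 st.py; done; python3 plates.py c4
```

```text
t=12.90 rack mm [ 9.   0.1 87.4] slope d,h 11.2 -3.7 yaw(toolx) -0.01 tilt 21.99 roll 0.0 F rack [0.28 0.12 0.12] Fslope 0.22 w 1.0
t=13.07 rack mm [ 9.9  0.1 87. ] slope d,h 12.2 -3.7 yaw(toolx) -0.01 tilt 22.0 roll 0.0 F rack [0.5  0.44 0.54] Fslope 0.26 w 1.0
t=13.23 rack mm [10.9  0.1 86.6] slope d,h 13.2 -3.7 yaw(toolx) -0.01 tilt 21.99 roll 0.0 F rack [0.87 0.55 0.47] Fslope 0.63 w 1.0
```

View pics/c4s.png

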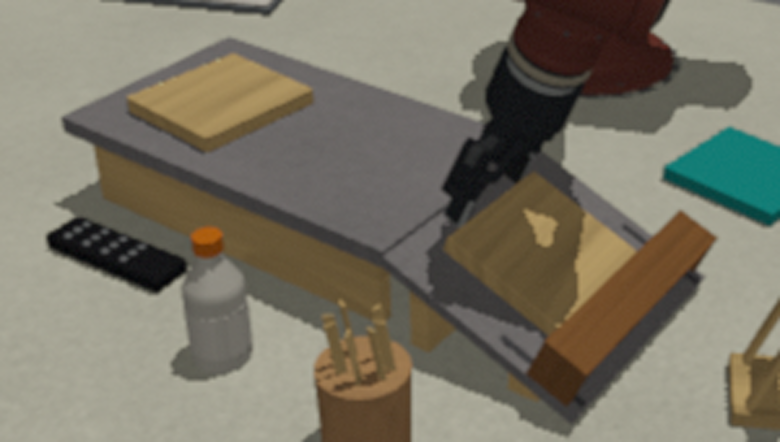

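The plate lies flat with its front edge close to the backstop. I'll keep feeling forward in small steps.

```bash
for i in 1 2 3 4; do python3 -m creep '[[0,0,0,0.001,0,0,1],[0,0,0,0,0,0,1]]' >/dev/null; python3 st.py; done
```

```text
t=13.50 rack mm [11.7  0.1 86.2] slope d,h 14.2 -3.7 yaw(toolx) -0.01 tilt 22.0 roll -0.0 F rack [-0.04  0.35  1.19] Fslope -0.48 w 1.0
t=13.67 rack mm [12.6  0.1 85.9] slope d,h 15.1 -3.7 yaw(toolx) -0.0 tilt 22.01 roll -0.0 F rack [-0.57 -0.19 -0.91] Fslope -0.19 w 1.0
t=13.83 rack mm [13.6  0.1 85.5] slope d,h 16.1 -3.7 yaw(toolx) -0.01 tilt 22.0 roll -0.0 F rack [-0.91 -0.26  0.52] Fslope -1.03 w 1.0
t=14.00 rack mm [14.5  0.1 85.1] slope d,h 17.2 -3.7 yaw(toolx) -0.01 tilt 22.0 roll -0.0 F rack [-0.48  0.09  0.76] Fslope -0.72 w 0.99
```

```bash
for i in 1 2 3 ; do python3 -m creep '[[0,0,0,0.001,0,0,1],[0,0,0,0,0,0,1]]' >/dev/null; python3 st.py; done
```

```text
t=14.17 rack mm [15.5  0.1 84.7] slope d,h 18.2 -3.7 yaw(toolx) -0.01 tilt 21.99 roll 0.0 F rack [ 0.22 -0.36  0.66] Fslope -0.05 w 1.0
t=14.33 rack mm [16.4  0.1 84.4] slope d,h 19.2 -3.7 yaw(toolx) -0.01 tilt 21.99 roll 0.0 F rack [-0.48 -0.07  0.52] Fslope -0.64 w 1.0
t=14.50 rack mm [17.4  0.1 84. ] slope d,h 20.2 -3.7 yaw(toolx) -0.01 tilt 21.99 roll 0.0 F rack [-0.35 -0.32  0.42] Fslope -0.48 w 1.0
```

```bash
for i in 1 2 3 4 ; do python3 -m creep '[[0,0,0,0.001,0,0,1],[0,0,0,0,0,0,1]]' >/dev/null; python3 st.py; done
```

```text
t=14.67 rack mm [18.3  0.1 83.6] slope d,h 21.2 -3.7 yaw(toolx) -0.01 tilt 21.99 roll 0.0 F rack [-0.43 -1.06 -0.06] Fslope -0.38 w 1.0
t=14.83 rack mm [19.2  0.1 83.2] slope d,h 22.2 -3.7 yaw(toolx) -0.01 tilt 21.99 roll -0.0 F rack [-1.08 -0.57  0.31] Fslope -1.11 w 1.0
t=15.00 rack mm [20.1  0.1 82.9] slope d,h 23.2 -3.7 yaw(toolx) -0.01 tilt 21.99 roll -0.0 F rack [-0.38 -0.73  1.07] Fslope -0.76 w 1.0
t=15.17 rack mm [21.   0.1 82.5] slope d,h 24.1 -3.7 yaw(toolx) -0.0 tilt 22.01 roll 0.0 F rack [-0.68  0.12  0.87] Fslope -0.96 w 1.0
```

```bash
for i in 1 2; do python3 -m creep '[[0,0,0,0.001,0,0,1],[0,0,0,0,0,0,1]]' >/dev/null; python3 st.py; done
```

```text
t=15.33 rack mm [21.1 -0.  82.5] slope d,h 24.2 -3.7 yaw(toolx) -0.0 tilt 22.13 roll -0.0 F rack [-5.19  0.62  2.37] Fslope -5.7 w 1.0
t=15.50 rack mm [21.1 -0.1 82.5] slope d,h 24.3 -3.7 yaw(toolx) -0.01 tilt 22.26 roll -0.02 F rack [-7.8   0.36  4.02] Fslope -8.74 w 1.0
```

```bash
python3 -m creep '[[0,0,0,0.001,0,0,1],[0,0,0,0,0,0,1]]' >/dev/null; python3 st.py; python3 plates.py c5
```

```text
t=15.67 rack mm [21.2 -0.  82.5] slope d,h 24.3 -3.7 yaw(toolx) -0.02 tilt 22.39 roll -0.04 F rack [-10.55   0.87   5.86] Fslope -11.98 w 1.0
```

View pics/c5s.png

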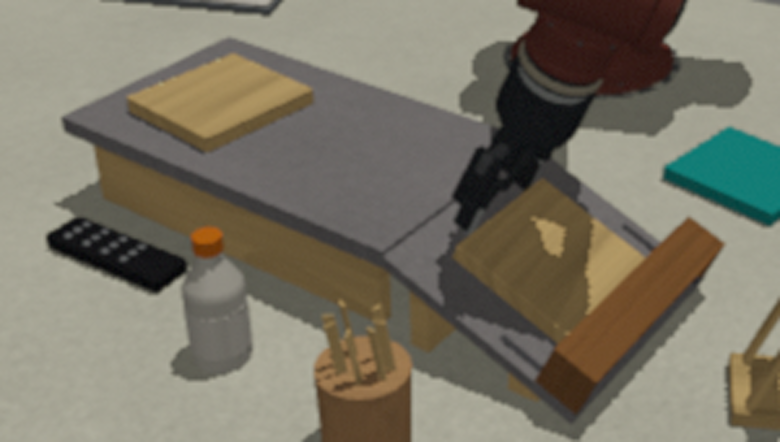

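The backstop went firm at TCP d = 24 mm, with the force rising from about 1 N to 12 N over the last three steps. That was one step more than I needed. I'll release now, and look.

```bash
python3 -m creep '[[0,0,0,-0.003,0,0,1],[0,0,0,-0.005,0,0,1],[0,0,0,-0.012,0,0,1],[0,0,0,0,0,-0.03,1],[0,0,0,0,0,-0.04,1],[0,5.5,0,-0.02,0,0,1],[0,5.5,0,-0.02,0,0,1],[0,5.5,0,-0.02,0,0,1],[0,5.5,0,-0.02,0,0,1],[0,0,0,-0.04,0,0,1],[0,0,0,-0.04,0,0,1],[0,0,0,-0.04,0.003,0,1],[0,0,0,-0.04,0.004,0,1],[0,0,0,-0.04,0.004,0,1],[0,0,0,0,0,0,1]]' >/dev/null; python3 st.py; python3 plates.py d1
```

```text
t=17.02 rack mm [-252.   -11.   173.4] slope d,h -263.0 -21.7 yaw(toolx) -0.41 tilt 0.16 roll 0.1 F rack [0.01 0.33 0.56] Fslope -0.2 w 1.0
```

View pics/d1.png

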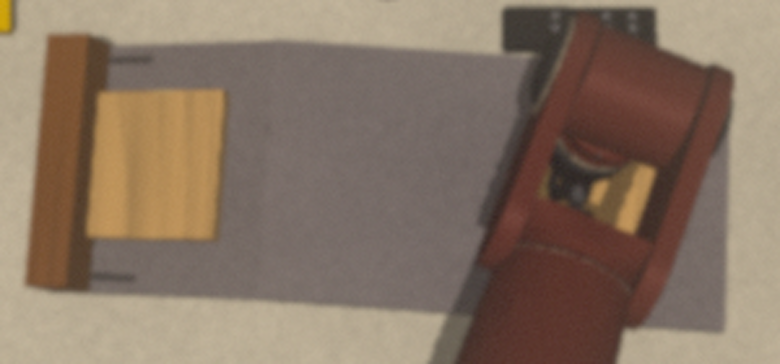

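View pics/d1s.png

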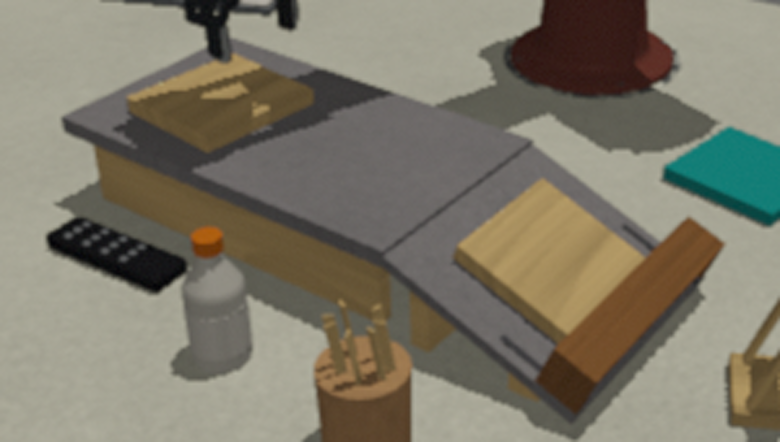

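The near plate is flat and flush against the backstop. Its rear corners are at crop (225,90) and (217,240).

```bash
python3 - <<'E'
from h import *
p=np.load('rack.npy'); im=manip.grab_frame("top"); hsv=cv2.cvtColor(im,cv2.COLOR_BGR2HSV).astype(int)
wood=((hsv[...,1]>90)&(hsv[...,2]>145)&(hsv[...,0]>10)&(hsv[...,0]<22)).astype(np.uint8)
wood[:,:262]=0;wood[:,330:]=0;wood[:205]=0;wood[285:]=0
cn,_=cv2.findContours(wood,0,2);k=max(cn,key=cv2.contourArea).reshape(-1,2)
# intersect pixel rays with plate top plane (h=.018)
c=CAL["top"]; o=toRack(p,c['xyz'])[0]
def onplane(uv,h):
    W=back("top",uv,0.); q=toRack(p,W); d=q-o
    n=np.array([np.sin(T22),0,np.cos(T22)]); P0=np.array([0,0,.095])+h*n
    t=((P0-o)@n)/(d@n); X=o+d*t[:,None]; u=np.array([np.cos(T22),0,-np.sin(T22)])
    return np.c_[(X-[0,0,.095])@u,X[:,1]]
K=onplane(k.astype(float),.018)*1000
r=cv2.minAreaRect(K.astype(np.float32)); print(r, cv2.boxPoints(r).round(1).tolist())
E
```

```text
((100.66342163085938, -1.5126800537109375), (129.2622833251953, 140.60890197753906), 0.24484317004680634) [[35.70000076293945, 68.5], [36.29999923706055, -72.0999984741211], [165.60000610351562, -71.5], [165.0, 69.0999984741211]]
```

```bash
python3 -m creep '[[0,0,-0.4,-0.03,0,0,1],[0,0,0,-0.03,0,0,1],[0,0,0,-0.03,0,0,1],[0,0,0,-0.03,0,0,1],[0,0,0,-0.026,0,0,1],[0,0,0,0,0,0,1],[0,0,0,0,0,0,1]]' >/dev/null; python3 st.py; python3 plates.py e1
```

```text
t=17.75 rack mm [-391.1  -11.8  172.6] slope d,h -391.7 -74.6 yaw(toolx) 0.4 tilt -0.05 roll -0.0 F rack [-0.59  0.52 -0.65] Fslope -0.3 w 1.0
```

View pics/e1s.png

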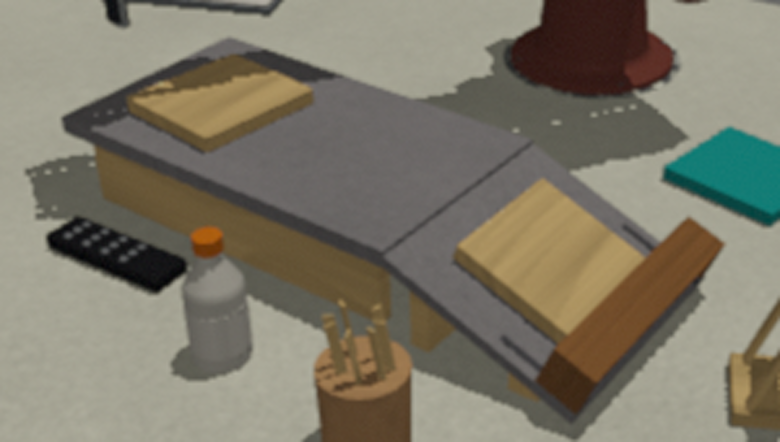

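```bash
python3 -m creep '[[0,0,0.4,-0.009,0,0.01,1],[0,0,0,0,0,0.025,1],[0,0,0,0,0,0.025,1],[0,0,0,0,0,0.012,1],[0,0,0,0,0,0.005,1],[0,0,0,0,0,0,1]]' >/dev/null; python3 st.py; python3 plates.py e2
```

```text
t=18.35 rack mm [-399.8  -10.8   93.9] slope d,h -370.3 -150.8 yaw(toolx) 0.03 tilt -0.1 roll -0.16 F rack [ 0.3  -0.62 -0.16] Fslope 0.34 w 1.0
```

View pics/e2s.png

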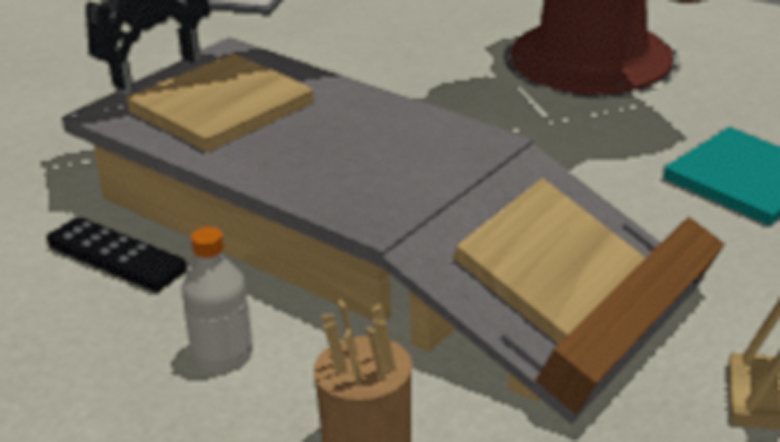

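```bash
python3 -m creep '[[0,0,0,0.008,0,0,1],[0,0,0,0.008,0,0,1],[0,0,0,0.008,0,0,1],[0,0,0,0.008,0,0,1],[0,0,0,0.008,0,0,1],[0,0,0,0.008,0,0,1],[0,0,0,0.008,0,0,1],[0,0,0,0.008,0,0,1],[0,0,0,0.008,0,0,1],[0,0,0,0.008,0,0,1],[0,0,0,0.008,0,0,1],[0,0,0,0.008,0,0,1],[0,0,0,0.008,0,0,1],[0,0,0,0.008,0,0,1],[0,0,0,0.008,0,0,1],[0,0,0,0.008,0,0,1],[0,0,0,0.008,0,0,1],[0,0,0,0.004,0,0,1],[0,0,0,0,0,0,1]]' >/dev/null; python3 st.py; python3 plates.py e3
```

```text
t=20.03 rack mm [-259.5  -11.4   95.3] slope d,h -240.7 -96.9 yaw(toolx) 0.04 tilt -0.08 roll -0.05 F rack [ 0.06 -0.29  0.01] Fslope 0.05 w 1.0
```

View pics/e3.png

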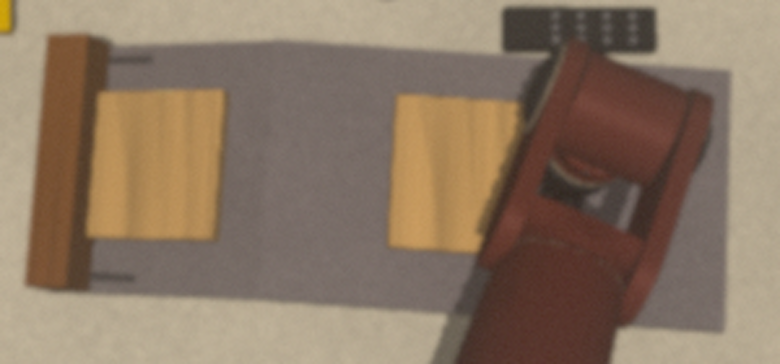

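```bash
python3 -c "
from h import *
p=np.load('rack.npy'); print(toRack(p,back('top',[[230+398/2.6,180+94.5/2.6],[230+388/2.6,180+247/2.6]],.118)))"
```

```text
[[-0.11838712 -0.07204417  0.118     ]
 [-0.11729448  0.06708844  0.118     ]]
```

```bash
python3 -m creep '[[0,0,0,0.008,-0.0001,0,1],[0,0,0,0.008,-0.0001,0,1],[0,0,0,0.008,-0.0001,0,1],[0,0,0,0.008,-0.0001,0,1],[0,0,0,0.008,-0.0001,0,1],[0,0,0,0.008,-0.0001,0,1],[0,0,0,0.008,-0.0001,0,1],[0,0,0,0.008,-0.0001,0,1],[0,0,0,0.008,-0.0001,0,1],[0,0,0,0.008,-0.0001,0,1],[0,0,0,0.008,-0.0001,0,1],[0,0,0,0.008,-0.0001,0,1],[0,0,0,0.008,-0.0001,0,1],[0,0,0,0.008,0,0,1],[0,0,0,0.008,0,0,1],[0,0,0,0.008,0,0,1],[0,0,0,0.008,0,0,1],[0,0,0,0.004,0,0,1],[0,0,0,0,0,0,1]]' >/dev/null; python3 st.py; python3 plates.py e4
```

```text
t=21.72 rack mm [-119.8  -10.5   95.8] slope d,h -111.4 -44.2 yaw(toolx) 0.05 tilt -0.03 roll 0.0 F rack [0.44 0.1  0.21] Fslope 0.33 w 1.0
```

View pics/e4.png

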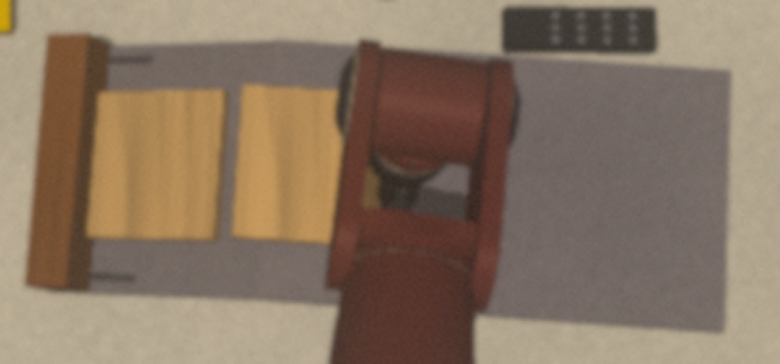

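View pics/e4s.png

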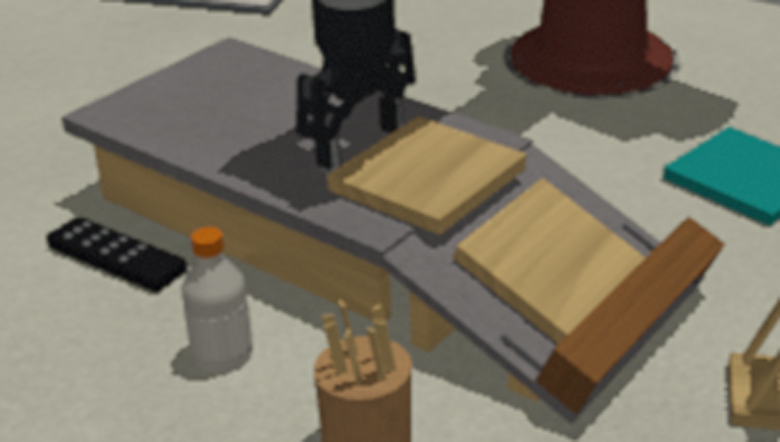

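```bash
python3 -c "
from h import *
p=np.load('rack.npy'); print(toRack(p,back('top',[[230+243/2.6,180+84.5/2.6],[230+232/2.6,180+236.5/2.6]],.118)))"
```

```text
[[ 0.02216252 -0.0714608   0.118     ]
 [ 0.02208675  0.06759915  0.118     ]]
```

```bash
python3 -m creep '[[0,0,0,0.004,0,0,1],[0,0,0,0.004,0,0,1],[0,0,0,0.004,0,0,1],[0,0,0,0.004,0,0,1],[0,0,0,0.004,0,0,1],[0,0,0,0.004,0,0,1],[0,0,0,0.004,0,0,1]]' >/dev/null; python3 st.py; python3 -m creep '[[0,0,0,0.004,0,0,1],[0,0,0,0.004,0,0,1],[0,0,0,0.004,0,0,1],[0,0,0,0.004,0,0,1],[0,0,0,0.004,0,0,1],[0,0,0,0.004,0,0,1]]' >/dev/null; python3 st.py;  python3 plates.py e5
```

```text
t=22.40 rack mm [-92.5 -10.5  95.8] slope d,h -86.1 -33.9 yaw(toolx) -0.01 tilt 0.01 roll 0.01 F rack [-1.88 -0.55  0.38] Fslope -1.88 w 1.0
t=22.90 rack mm [-68.5 -10.5  95.8] slope d,h -63.8 -24.9 yaw(toolx) -0.01 tilt 0.01 roll 0.01 F rack [-1.49 -0.15  0.93] Fslope -1.73 w 0.99
```

View pics/e5s.png

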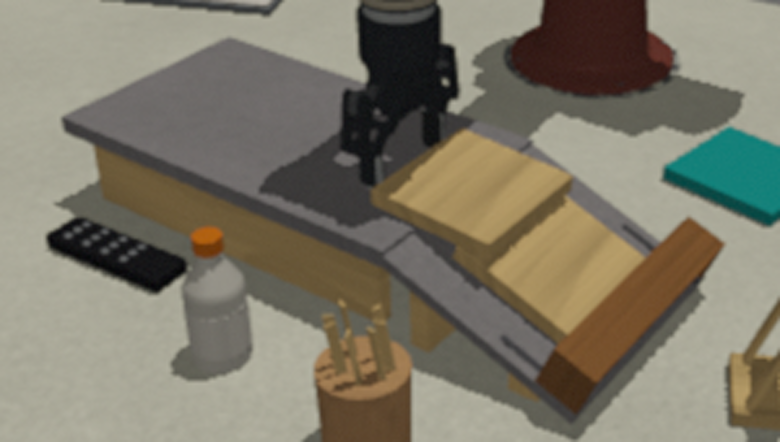

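View pics/e5.png

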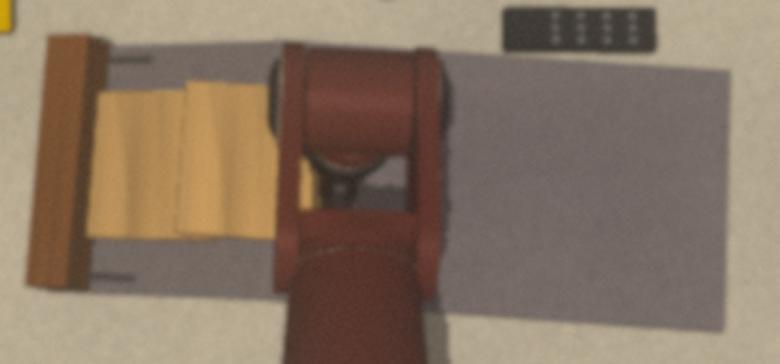

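The far plate now rides over the near one as a bridge. I'll continue until it tips at the near plate's edge.

```bash
python3 -m creep '[[0,0,0,0.004,0,0,1],[0,0,0,0.004,0,0,1],[0,0,0,0.004,0,0,1],[0,0,0,0.004,0,0,1],[0,0,0,0.004,0,0,1],[0,0,0,0.004,0,0,1],[0,0,0,0.002,0,0,1],[0,0,0,0.002,0,0,1],[0,0,0,0.002,0,0,1],[0,0,0,0,0,0,1]]' >/dev/null; python3 st.py;  python3 plates.py e6
```

```text
t=23.83 rack mm [-38.5 -10.5  95.8] slope d,h -35.9 -13.7 yaw(toolx) -0.0 tilt -0.02 roll 0.01 F rack [ 1.26 -0.16  0.26] Fslope 1.07 w 1.0
```

View pics/e6s.png

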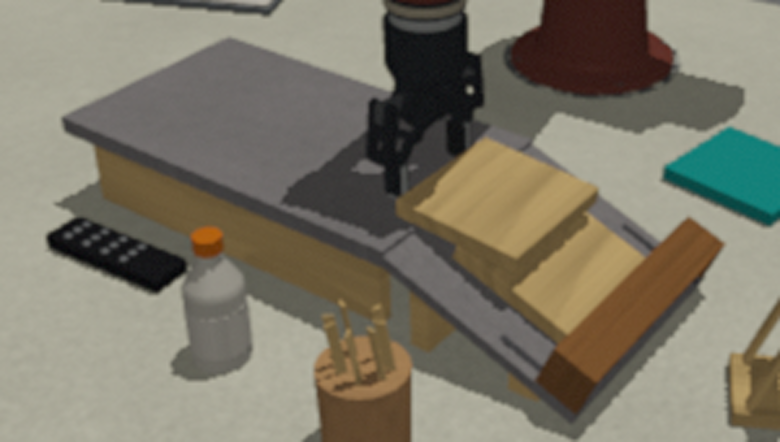

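View pics/e6.png

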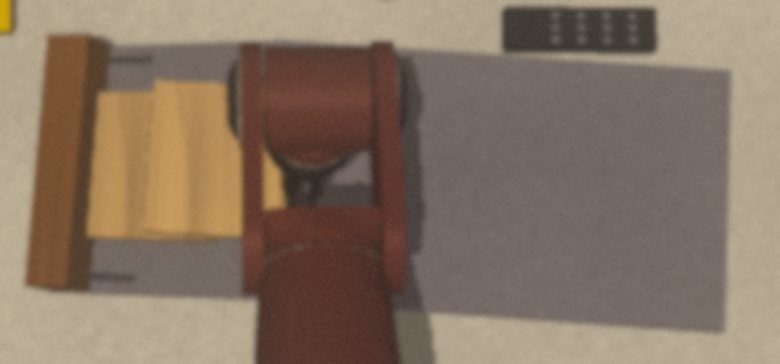

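```bash
python3 -m creep '[[0,0,0,0.001,0,0,1],[0,0,0,0.001,0,0,1],[0,0,0,0.001,0,0,1],[0,0,0,0.001,0,0,1],[0,0,0,0.001,0,0,1],[0,0,0,0.001,0,0,1],[0,0,0,0,0,0,1],[0,0,0,0,0,0,1]]' >/dev/null; python3 st.py;  python3 plates.py e7
```

```text
t=24.60 rack mm [-32.7 -10.5  95.7] slope d,h -30.6 -11.6 yaw(toolx) -0.01 tilt -0.01 roll 0.01 F rack [-1.33 -0.59  0.09] Fslope -1.26 w 1.0
```

View pics/e7s.png

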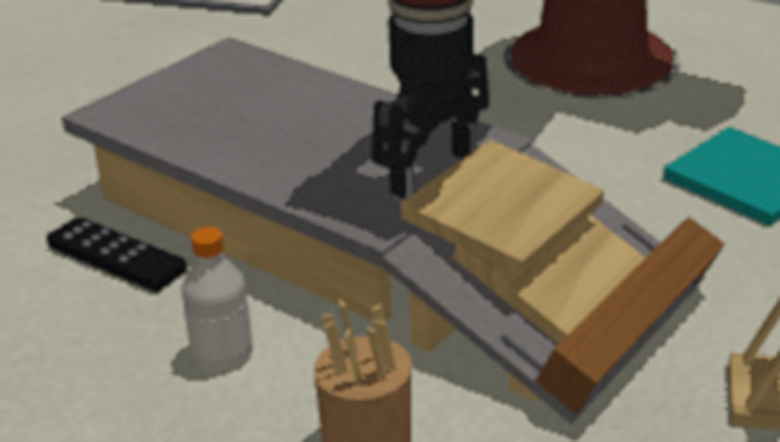

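```bash
python3 -m creep '[[0,0,0,0.001,0,0,1],[0,0,0,0.001,0,0,1],[0,0,0,0.001,0,0,1],[0,0,0,0.001,0,0,1],[0,0,0,0,0,0,1],[0,0,0,0,0,0,1],[0,0,0,0,0,0,1]]' >/dev/null; python3 st.py;  python3 plates.py e8
```

```text
t=25.28 rack mm [-28.7 -10.4  95.7] slope d,h -26.9 -10.1 yaw(toolx) -0.01 tilt -0.02 roll -0.0 F rack [ 0.   -0.37 -0.03] Fslope 0.01 w 1.0
```

View pics/e8s.png

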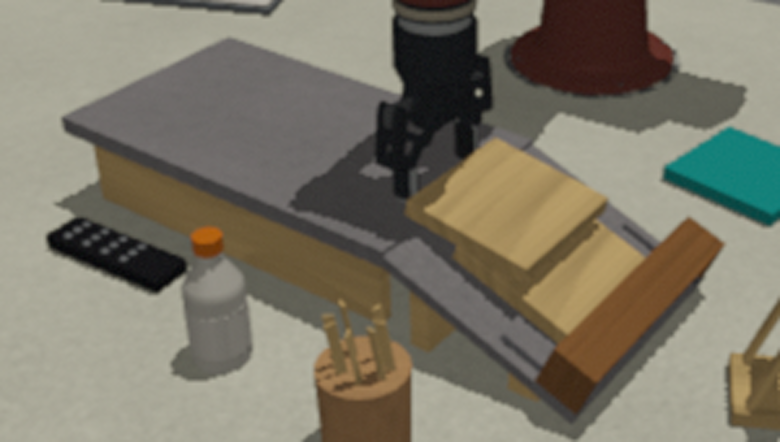

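```bash
python3 -m creep '[[0,0,0,0.001,0,0,1],[0,0,0,0.001,0,0,1],[0,0,0,0,0,0,1],[0,0,0,0,0,0,1]]' >/dev/null; python3 st.py;  python3 plates.py e9
```

```text
t=25.72 rack mm [-26.7 -10.4  95.6] slope d,h -25.0 -9.4 yaw(toolx) -0.0 tilt -0.0 roll -0.01 F rack [ 0.41  0.98 -0.18] Fslope 0.45 w 1.0
```

View pics/e9s.png

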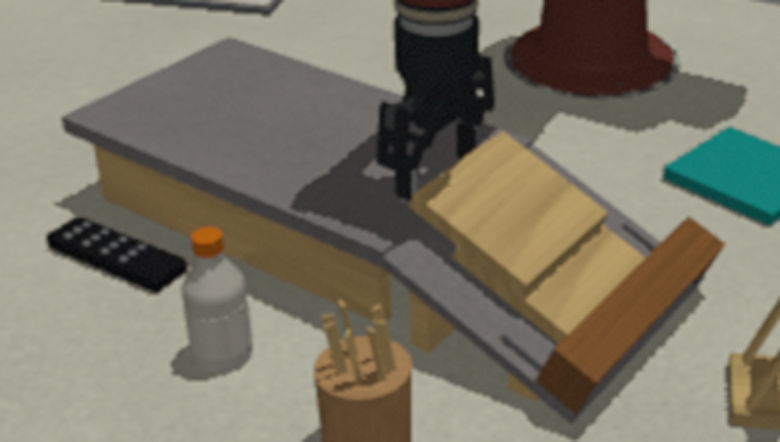

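It's tipping. I'll back off so it settles, then raise and tilt the tool for the slope push.

```bash
python3 -m creep '[[0,0,0,-0.005,0,0,1],[0,0,0,-0.01,0,0,1],[0,0,0,-0.01,-0.003,0,1],[0,0,0,0,-0.003,-0.014,1],[0,0,0,0,-0.003,-0.014,1],[0,-5.5,0,0,0,0,1],[0,-5.5,0,0,0,0,1],[0,-5.5,0,0,0,0,1],[0,-5.5,0,0,0,0,1],[0,0,0,0,0,0,1],[0,0,0,0,0,0,1]]' >/dev/null; python3 st.py;python3 plates.py f1
```

```text
t=26.73 rack mm [-51.8  -1.  123. ] slope d,h -58.6 6.6 yaw(toolx) 0.1 tilt 21.93 roll -0.11 F rack [0.  0.2 0.6] Fslope -0.22 w 1.0
```

View pics/f1s.png

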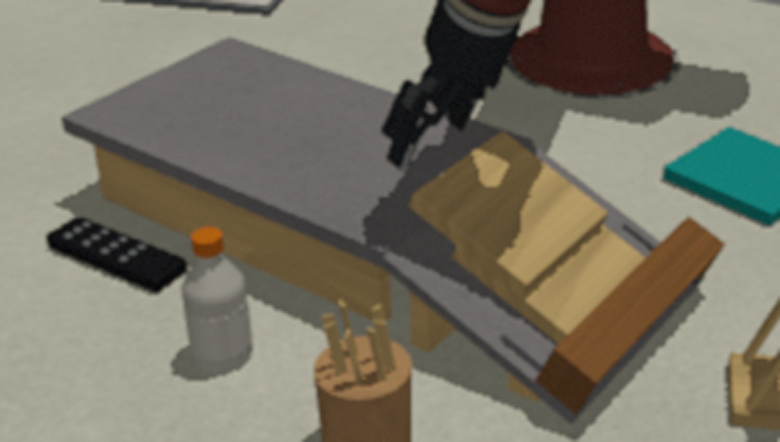

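View pics/f1.png

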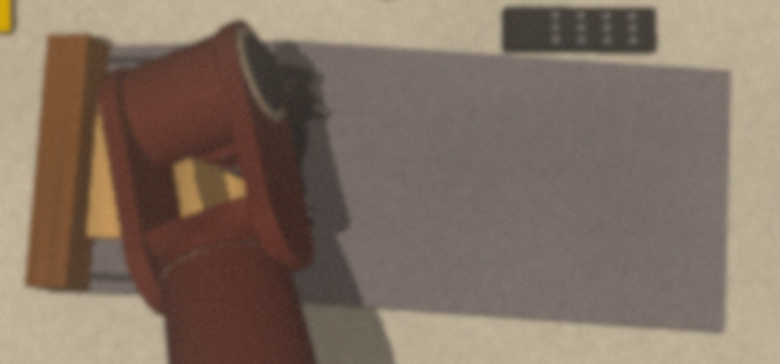

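It now lies flat on the near plate. I'll push it down the slope.

```bash
python3 -m creep '[[0,0,0,0,0,-0.007,1],[0,0,0,0.006,0,0,1],[0,0,0,0.005,0,0,1],[0,0,0,0.005,0,0,1],[0,0,0,0.005,0,0,1],[0,0,0,0.005,0,0,1],[0,0,0,0.005,0,0,1],[0,0,0,0.005,0,0,1],[0,0,0,0.005,0,0,1],[0,0,0,0.005,0,0,1],[0,0,0,0.005,0,0,1],[0,0,0,0.005,0,0,1],[0,0,0,0,0,0,1]]' >/dev/null; python3 st.py;python3 plates.py f2
```

```text
t=27.92 rack mm [  3.4  -1.2 108.7] slope d,h -1.9 14.0 yaw(toolx) 0.04 tilt 21.99 roll -0.04 F rack [-0.12 -0.59  0.89] Fslope -0.44 w 1.0
```

View pics/f2s.png

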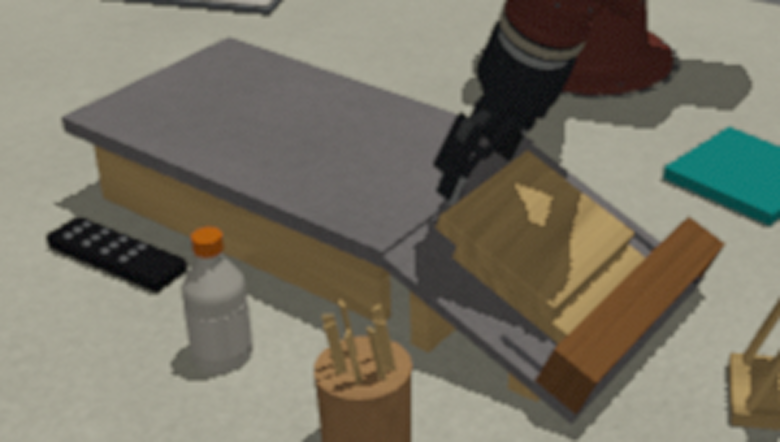

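View pics/f2.png

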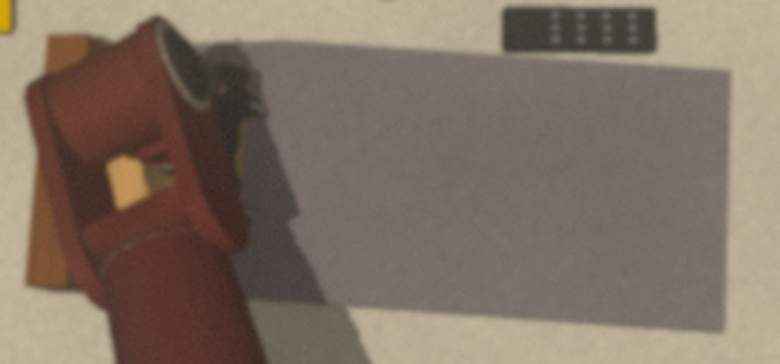

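```bash
python3 -m creep '[[0,0,0,0.003,0,0,1],[0,0,0,0.003,0,0,1],[0,0,0,0.003,0,0,1],[0,0,0,0.003,0,0,1],[0,0,0,0.003,0,0,1],[0,0,0,0.003,0,0,1],[0,0,0,0.002,0,0,1],[0,0,0,0,0,0,1]]' >/dev/null; python3 st.py
```

```text
t=28.68 rack mm [ 21.6  -1.3 101.4] slope d,h 17.7 14.0 yaw(toolx) 0.02 tilt 21.99 roll -0.02 F rack [ 0.28 -0.86 -0.43] Fslope 0.42 w 1.0
```

```bash
python3 -m creep '[[0,0,0,0.001,0,0,1],[0,0,0,0.001,0,0,1],[0,0,0,0,0,0,1]]' >/dev/null; python3 st.py
```

```text
t=28.93 rack mm [ 23.2  -1.4 100.8] slope d,h 19.3 14.1 yaw(toolx) -0.01 tilt 21.99 roll -0.01 F rack [0.1  0.15 0.48] Fslope -0.08 w 1.0
```

```bash
python3 -m creep '[[0,0,0,0.001,0,0,1],[0,0,0,0,0,0,1]]' >/dev/null; python3 st.py
```

```text
t=29.10 rack mm [ 24.1  -1.5 100.5] slope d,h 20.2 14.1 yaw(toolx) -0.01 tilt 22.0 roll -0.0 F rack [-0.3   0.04  0.78] Fslope -0.57 w 1.0
```

```bash
python3 -m creep '[[0,0,0,0.001,0,0,1],[0,0,0,0,0,0,1]]' >/dev/null; python3 st.py
```

```text
t=29.27 rack mm [ 25.   -1.5 100.2] slope d,h 21.2 14.2 yaw(toolx) -0.02 tilt 21.99 roll 0.01 F rack [ 0.98 -0.34 -0.46] Fslope 1.08 w 1.0
```

One step at a time now, since firm contact is expected near d = 24.

```bash
python3 -m creep '[[0,0,0,0.001,0,0,1],[0,0,0,0,0,0,1]]' >/dev/null; python3 st.py
```

```text
t=29.43 rack mm [26.  -1.5 99.9] slope d,h 22.3 14.3 yaw(toolx) -0.01 tilt 21.99 roll 0.01 F rack [-0.31 -0.29  0.31] Fslope -0.41 w 1.0
```

```bash
python3 -m creep '[[0,0,0,0.001,0,0,1],[0,0,0,0,0,0,1]]' >/dev/null; python3 st.py
```

```text
t=29.60 rack mm [26.9 -1.5 99.5] slope d,h 23.3 14.2 yaw(toolx) -0.01 tilt 22.0 roll 0.0 F rack [-1.01  0.41 -0.86] Fslope -0.61 w 1.0
```

```bash
python3 -m creep '[[0,0,0,0.0005,0,0,1],[0,0,0,0,0,0,1]]' >/dev/null; python3 st.py
```

```text
t=29.77 rack mm [27.3 -1.5 99.3] slope d,h 23.7 14.2 yaw(toolx) -0.01 tilt 22.0 roll 0.0 F rack [-0.35 -0.59  0.03] Fslope -0.34 w 1.0
```

```bash
python3 -m creep '[[0,0,0,0.0005,0,0,1],[0,0,0,0,0,0,1]]' >/dev/null; python3 st.py
```

```text
t=29.93 rack mm [27.7 -1.5 99.1] slope d,h 24.1 14.2 yaw(toolx) -0.01 tilt 22.01 roll -0.0 F rack [ 0.45 -0.6   0.45] Fslope 0.25 w 1.0
```

```bash
python3 -m creep '[[0,0,0,0.0005,0,0,1],[0,0,0,0,0,0,1]]' >/dev/null; python3 st.py
```

```text
t=30.10 rack mm [27.7 -1.6 99.1] slope d,h 24.2 14.2 yaw(toolx) -0.0 tilt 22.07 roll 0.0 F rack [-2.23 -0.12  1.25] Fslope -2.53 w 1.0
```

```bash
python3 -m creep '[[0,0,0,0.0005,0,0,1],[0,0,0,0,0,0,1]]' >/dev/null; python3 st.py
```

```text
t=30.27 rack mm [27.8 -1.6 99.1] slope d,h 24.2 14.2 yaw(toolx) -0.01 tilt 22.13 roll -0.0 F rack [-4.43  0.49  2.64] Fslope -5.1 w 1.0
```

It's firm at d = 24.2 mm, the same place as the first plate, with 5 N. I'll back off and inspect the result.

```bash
python3 -m creep '[[0,0,0,-0.002,0,0,1],[0,0,0,-0.005,0,0,1],[0,0,0,-0.012,0,0,1],[0,0,0,0,0,-0.03,1],[0,0,0,0,0,-0.04,1],[0,5.5,0,-0.02,0,0,1],[0,5.5,0,-0.02,0,0,1],[0,5.5,0,-0.02,0,0,1],[0,5.5,0,-0.02,0,0,1],[0,0,0,-0.04,0,0,1],[0,0,0,-0.04,0,0,1],[0,0,0,-0.04,0,0,1],[0,0,0,-0.04,0,0,1],[0,0,0,0,0,0,1]]' >/dev/null; python3 st.py;python3 plates.py g1
python3 - <<'E'
from h import *
p=np.load('rack.npy'); im=manip.grab_frame("top"); hsv=cv2.cvtColor(im,cv2.COLOR_BGR2HSV).astype(int)
wood=((hsv[...,1]>90)&(hsv[...,2]>145)&(hsv[...,0]>10)&(hsv[...,0]<22)).astype(np.uint8)
wood[:,:262]=0;wood[:,330:]=0;wood[:205]=0;wood[285:]=0
cn,_=cv2.findContours(wood,0,2);k=max(cn,key=cv2.contourArea).reshape(-1,2)
c=CAL["top"]; o=toRack(p,c['xyz'])[0]
def onplane(uv,h):
    W=back("top",uv,0.); q=toRack(p,W); d=q-o
    n=np.array([np.sin(T22),0,np.cos(T22)]); P0=np.array([0,0,.095])+h*n
    t=((P0-o)@n)/(d@n); X=o+d*t[:,None]; u=np.array([np.cos(T22),0,-np.sin(T22)])
    return np.c_[(X-[0,0,.095])@u,X[:,1]]
K=onplane(k.astype(float),.036)*1000
r=cv2.minAreaRect(K.astype(np.float32)); print(r, cv2.boxPoints(r).round(1).tolist())
s=manip.grab_frame("scene"); cv2.imwrite("pics/g2.png",cv2.resize(s[210:340,280:420],None,fx=4.5,fy=4.5,interpolation=cv2.INTER_CUBIC)); cv2.imwrite("pics/g3.png",s)
E
```

```text
t=31.43 rack mm [-206.3   -1.1  190.3] slope d,h -226.9 11.1 yaw(toolx) -0.45 tilt 0.17 roll 0.08 F rack [ 0.16  0.85 -0.44] Fslope 0.31 w 1.01
((100.85983276367188, -1.4665374755859375), (143.51885986328125, 128.8881072998047), 89.92245483398438) [[36.29999923706055, -73.0999984741211], [165.1999969482422, -73.30000305175781], [165.39999389648438, 70.19999694824219], [36.5, 70.4000015258789]]
```

View pics/g1.png

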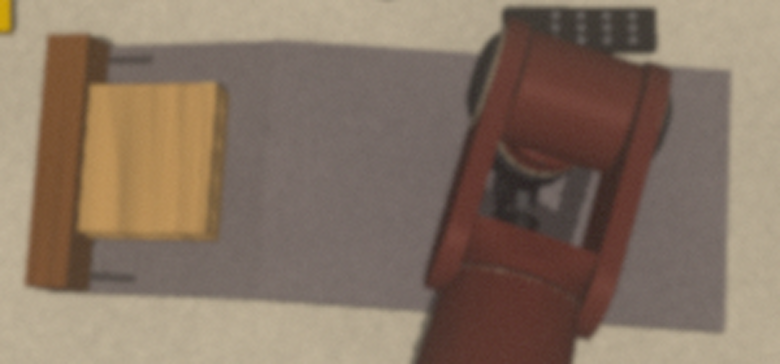

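View pics/g2.png

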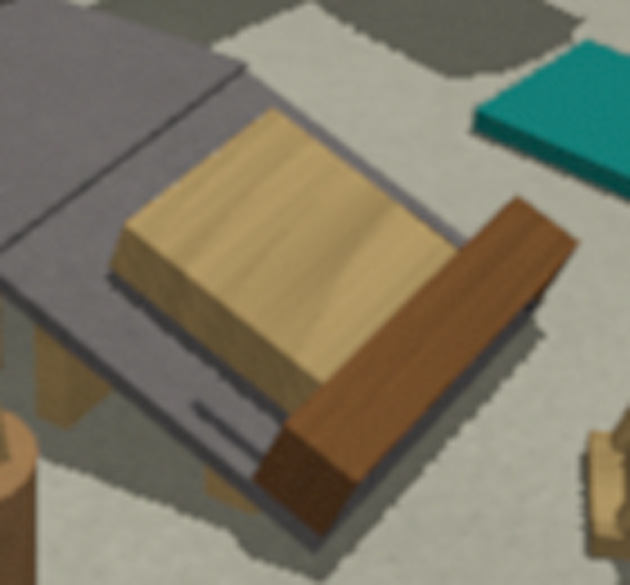

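View pics/g3.png

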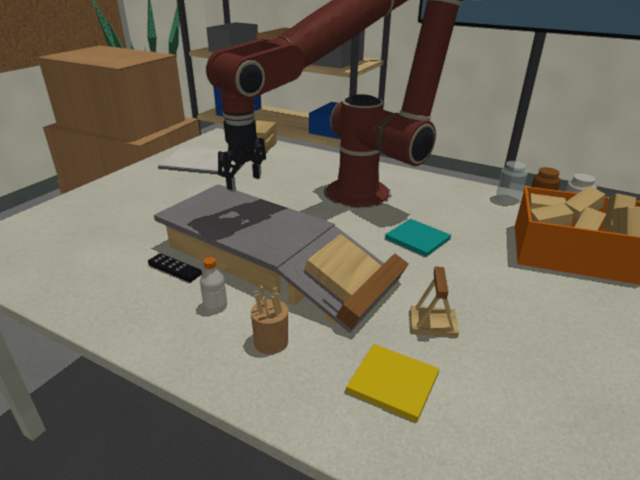

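The stack is flat, square and flush. Both plates measure as centred at d ≈ 101 mm and y ≈ -1.5 mm, touching the backstop. The bystanders haven't moved.

```bash
python3 -c "
from plant import manip
print(manip.job_done())"
```

```text
the job is handed in; nothing more can be done
None
```

Both base plates are stacked on the tilted shelf against the firm backstop. I handed the job in at about 31.5 s of the 72 s allowed.

- **Pushing:** I pushed the near plate over the crest, then the far plate over it, using both open fingers. I pressed each one home in steps of 1 mm or less.
- **Firmness:** Both plates came up firm at the same depth, a tool position 24.2 mm down the slope. I let the force on the near plate reach about 12 N, a step or two more than needed. The far plate was stopped at about 5 N.
- **Last checks:**
  - The near plate, measured before the far one covered it, lay about 100.7 mm down the slope, 1.5 mm off the rack's mid-line and within 0.3° of square.
  - The far plate lies about 100.9 mm down, 1.5 mm off the mid-line and within 0.1° of square.
  - By eye in the pictures, the two plates lie flat and flush, with their lower edges against the backstop.
  - The glue bottle, cup, model and remote look unmoved, and the gripper is clear of everything.
- **Limits of the checks:** The camera calibration is good to about 2 mm, so the mid-line offset is within the measuring error. No check failed or disagreed.

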